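# Set the bioprinter's air regulator and lock it

## Robot

A 6-joint arm with a two-finger parallel gripper is mounted at the origin on the work surface. World frame = base frame: x ahead of the robot, y to its left, z up, the work surface at z = 0. Lengths are in m, angles in degrees, forces in N, time in s.
With the tool pointing down it reaches from about 0.4 to 0.825 m from the base axis. Payload 7 kg.
Tool frame: the origin (TCP) lies at the very end of the fingers, on their centre line; the grasp point (between the pads) lies 19 mm behind it (r.hold_point_z is the distance from the TCP to the grasp point, in m); z points along the fingers, y is the line along which they close (so a half turn about z gives the same grasp; the last joint's range is limited). The gripper opens to 88 mm and grips with 3 to 60 N. Pads are 19 mm wide; open, the fingers measure 130 mm over their backs; the gripper's body (78 mm by 193 mm) begins 47 mm behind the grasp point.
Start: joints at [-53.222, 20.546, 0.682, 0, -70.136, -16.507], TCP at [0.234, -0.633, 0.227] pointing down, gripper open.
Joint ranges: [-176.03, 176.03], [-82.01, 121.73], [-58.28, 71.71], [-173.87, 95.51], [-174.79, -0.11], [-173.66, 173.66]. Speed limits (degrees/s): [136.94, 136.94, 172.46, 180, 180, 180].

## Interface

Orientations are given as [roll, pitch, yaw] about the fixed x, y, z axes, in that order (R = Rz(yaw) Ry(pitch) Rx(roll)).
In Python, from plant import telemetry, vision, workorder, r gives the robot as it stands.
- The arm moves only by the tool move_arm, never from a script. Its argument "plan" is a list of rows, each a list of 7 numbers: the opening, from -1 (shut) to 1 (fully open), so that 0 is half open, then the shift along the world's x, y, z in m, then the turn, a rotation vector about the world's x, y, z in degrees. In form: [[fingers, dx, dy, dz, ax, ay, az], ...]. A call has 1 to 20 rows; each row shifts and turns the commanded pose from where the row before left it; what a row does not reach is not made up. A row lasts 1/8 s, in which the tool goes at most 62.5 mm and 10.7 degrees, less where a joint would pass 70% of its speed; a pose out of reach is approached as far as the arm can. A call is refused whole if a number of a shift passes 0.0625 or a number of a turn 10.7, either way. A call with a gripper value outside its range is refused whole. The fingers move at their own pace and stop on an object; "force" is the grip in N (left out, the last holds). Time passes only in rows, so rows that do not move let the fingers close. It gives the time, the measured TCP pose, the force, the opening and the grip force at its end, in the units of the state.
- telemetry.get_state(): the state, without advancing time (a new reading comes with each control period).
- vision.capture(name): name is "scene" or "top" or "wrist"; returns a dict with "img" (400x640x3 uint8, red, green, blue), "depth" (400x640 float32, m along the optical axis (not along the pixel's ray), 0 where there is no reading), "intrinsics" (3x3 intrinsics, pixels), "R" (3x3) and "t" (3): a world point X has camera coordinates R X + t. Camera axes: x right, y down, z forward; pixel columns grow to the right and rows downward; lengths in m; the calibration is good to about 2 mm. A picture is of the moment at which its call begins.
- workorder.close_job(): hands the job in; it is judged then, once.
The state is a dict: "time_s": time; "joints": joint angles; "qd": joint speeds; "joint_torque": joint torques, N m; "tcp_pos": TCP position; "eef_rot": TCP orientation; "contact_force": force on the tool from outside, world axes, zero at the start; "moment": the same for the moment, N m; "gripper_width": finger opening in m; "gripper_force": force on a finger pad.
Only numpy, scipy, OpenCV 4.12 (cv2) and the standard library are available. Lean on these libraries where they do the work, as an engineer would, in place of code of your own. Each camera call takes 0.05 s, during which the arm holds its last target. There are 200 camera calls.

## Task

Set the bioprinter's air pressure on the regulator that has a sliding metal guard: turn its pointer knob clockwise until the nose points at the broad black mark on the dial, and let go. Then slide the guard fully home over the knob to lock the setting, without disturbing it, and let go.

Things in the scene. Friction and masses are not known exactly. Their poses are not given: they have to be found in the camera images.
- knob (a joint): Angle of the knob of the regulator with the guard (rad): grows clockwise from above, 0 to 3.0. At 1.571 the nose is at the broad black mark (7 x 13 mm, on the dial's side away from the robot). Starts at 0.2 to 0.95; no stop or click at the mark; stays where left (friction 0.06 N m). A second regulator with the same knob and dial, a shorter housing and no guard is not the one to set.
- knob_grip (a point): Point on that knob's axis, 28 mm above the fixed white housing (130 x 250 x 50 mm high), 10 mm below the knob's top. Black knob: upright bar 14 mm wide, flats 36 mm long, pointed nose 25 mm from the axis, white line on top towards the nose, on a round metal skirt 44 mm wide and 3 mm thick. x points to the nose and turns with the knob, y lies across the bar (pinch along it), z is up.
- lock (a joint): How far the sliding guard has been pushed (m): 0 fully open, 0.13 fully home over the knob, at its end stop. Starts at 0 to 0.025. Slides level on straight rails with about 2 N of friction and stays where left.
- lock_grip (a point): Point in the guard's fin, 70 mm above the housing. Guard: aluminium hood 92 mm across, 84 mm along the slide, 47 mm high, open below and towards the knob, passes clear over it. Fin on mid-roof: 12 mm thick along the slide, 44 mm across it, 32 mm high; the point is 22 mm above the roof, 10 mm below the fin's top. The guard closes towards -y of this frame; z up. Home, it is above the knob's axis.

How it is judged (in metres and radians):
On the way, in this order (a step that is already met when the one before it is completed fails the run):
1. the knob's nose is at the mark, standing still and let go, with the guard still clear of it (value of joint knob between 1.351 and 1.791 rad and velocity of joint knob between -0.05 and 0.05 rad/s and value of joint lock below 0.05 m and contact force between the fingers and knob below 0.1 N), for 0.2 s.
2. the guard is fully home over the knob (value of joint lock above 0.12 m), for 0.2 s.
At the end, for the whole second after the job is handed in: The knob's nose is within 0.22 rad (about 12.6 degrees) of the mark and the guard is within 10 mm of its end stop over the knob (value of joint knob between 1.351 and 1.791 rad and value of joint lock above 0.12 m); the robot touches nothing.
It also fails if it takes over 45 s, if anything falls off the work surface, if the arm or the gripper's body presses on something with over 40 N, if the wrist force passes 120 N, or if a joint passes its speed limit or range.

## Working session

There is one attempt and no reset: what is moved stays moved. The work goes in short steps, Python scripts to look and compute and a tool call to move; the robot and the scene stay as the last step left them, time stands still between calls to the robot, and variables do not carry over. Pictures are saved under pics/ and viewed, at most 10 in all, crops included, and the job is handed in when it is done.

Besides the shell and the picture viewer there is one more tool, called after "Emit:" as name(argument=value, ...) on one line, values as JSON. move_arm: Moves the arm, as the interface text tells. Its arguments: {"type":"object","properties":{"plan":{"type":"array"},"force":{"type":"number"}},"required":["plan"]}

```bash
mkdir -p pics
cat > h.py <<'E'
import numpy as np, cv2
from plant import telemetry, vision, workorder, r
def cap(n):
    c=vision.capture(n); np.savez(''+n+'.npz',**c); return c
def pt(c,u,v,z=None):
    K,R,t=c['intrinsics'],c['R'],c['t']
    ray=np.linalg.inv(K)@[u,v,1]
    if z is None: return R.T@(ray*c['depth'][int(v),int(u)]-t)
    o=-R.T@t; d=R.T@ray; return o+d*(z-o[2])/d[2]
E
python3 - <<'E'
from h import *
a=cap('top'); b=cap('scene')
cv2.imwrite('pics/top.png',a['img'][...,::-1]); cv2.imwrite('pics/scene.png',b['img'][...,::-1])
print(telemetry.get_state())
E
```

```text
{'time_s': 0.1, 'joints': array([-5.32242937e+01,  2.05867225e+01,  6.41350626e-01, -1.56669193e-02,
       -7.01364324e+01, -1.65071707e+01]), 'qd': array([ 0.0508346 ,  0.01852136,  0.12630972, -0.00461795,  0.0216306 ,
       -0.03996979]), 'joint_torque': array([-1.26188821e-03, -5.84164310e+01,  2.93749791e+01,  7.01554924e+00,
        1.01432964e-02, -5.50372965e-05]), 'tcp_pos': array([ 0.23366113, -0.63282447,  0.22574744]), 'eef_rot': array([ 1.79917382e+02, -9.12348233e-03, -1.59736792e+02]), 'contact_force': array([-0.33337368, -0.40149626, -0.48178101]), 'moment': array([ 0.05794995, -0.04853391, -0.05042547]), 'gripper_force': 0.0, 'gripper_width': 0.08785401948074094}
```

View pics/top.png

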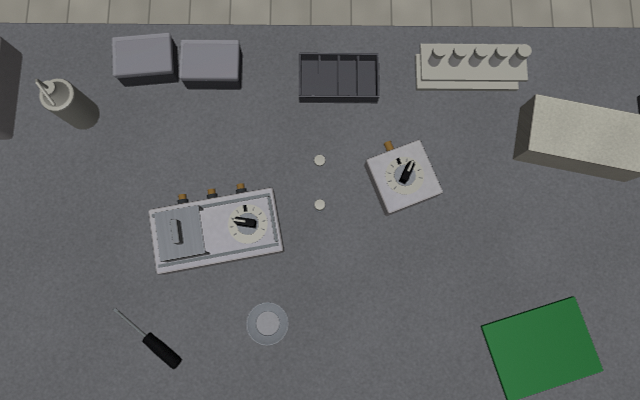

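View pics/scene.png

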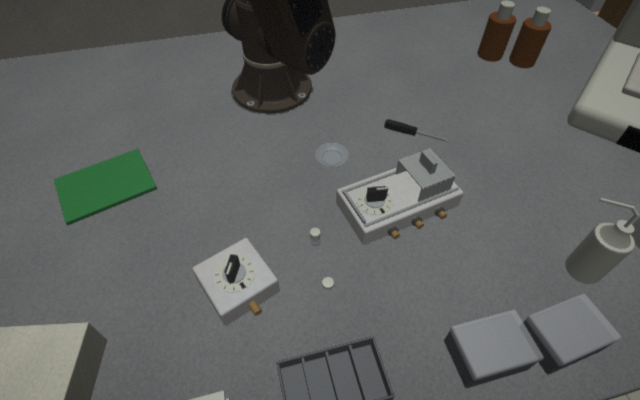

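The guarded regulator is at about (215,230) in the top view. Its guard is at (178,232) with the fin at (175,232), and its knob is at (246,222) with the black mark at (245,208). I'll enlarge it.

Run:
```python
import numpy as np,cv2
from h import pt
c=np.load('top.npz'); c=dict(c)
cr=c['img'][180:280,140:290,::-1]; cv2.imwrite('pics/crop.png',cv2.resize(cr,None,fx=5.3,fy=5.3,interpolation=cv2.INTER_CUBIC))
for u,v in [(246,222),(237,222),(175,232),(190,225),(215,215),(215,250),(300,260)]: print(u,v,pt(c,u,v).round(4))
```

```text
246 222 [0.5164 0.1316 0.0877]
237 222 [0.516  0.1482 0.0901]
175 232 [0.4921 0.2521 0.1331]
190 225 [0.5089 0.2348 0.098 ]
215 215 [0.5342 0.198  0.0525]
215 250 [0.4655 0.1954 0.0515]
300 260 [ 0.4492  0.0308 -0.0017]
```

View pics/crop.png

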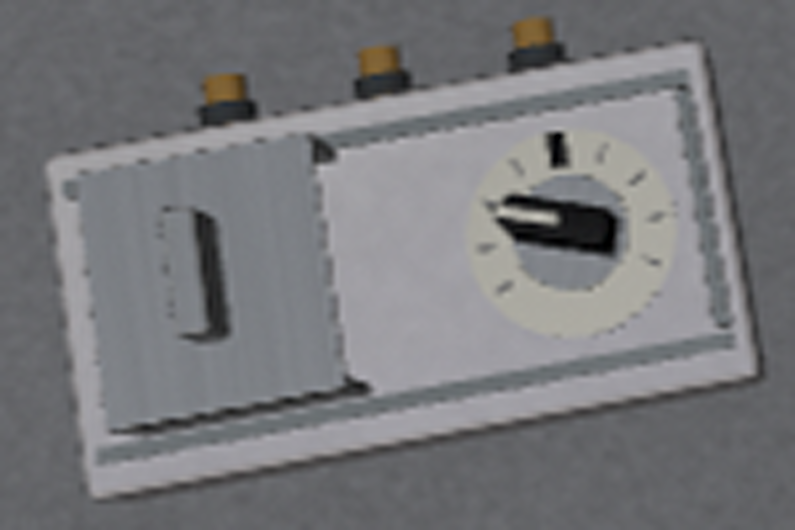

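```bash
cat > m.py <<'E'
import numpy as np,cv2
from h import pt
def an(c,dc=None):
    v,u=np.mgrid[150:300,120:320]; P=np.array([pt(c,a,b) for a,b in zip(u.ravel(),v.ravel())])
    col=c['img'][v.ravel(),u.ravel()].astype(int).sum(1)
    z=P[:,2]
    f=P[(z>.122)&(z<.14)]; print('fin',len(f),f.mean(0).round(4),cv2.minAreaRect(f[:,:2].astype(np.float32)*1000))
    k=P[(z>.083)&(z<.094)&(P[:,1]<.19)]; print('knobtop',len(k),k.mean(0).round(4),cv2.minAreaRect(k[:,:2].astype(np.float32)*1000))
    h=P[(z>.04)&(z<.14)&(P[:,0]<.6)]; print('house',cv2.minAreaRect(h[:,:2].astype(np.float32)*1000))
if __name__=='__main__':
    c=dict(np.load('top.npz')); an(c)
    q=lambda x,y,z: pt(c,140+x/5.3-.4,180+y/5.3-.4,z)[:2]
    C=[q(*p,.05) for p in [(50,158),(700,43),(760,372),(92,497)]]
    for i in range(4):
        d=C[(i+1)%4]-C[i]; print('edge',np.linalg.norm(d).round(4),np.degrees(np.arctan2(d[1],d[0])).round(2))
    print('centre',np.mean(C,0))
    A=q(573,234,.051); M=q(557,150,.051); N=q(488,206,.088); L=q(557,218,.088); B=q(612,236,.088)
    ang=lambda d:np.degrees(np.arctan2(d[1],d[0])).round(1)
    print('axis',A,'mark',M,ang(M-A),'nose',N,ang(N-A),np.linalg.norm(N-A),'line',ang(N-L),ang(N-B))
E
python3 m.py
```

```text
fin 186 [0.4942 0.2526 0.1306] ((494.4901123046875, 253.12513732910156), (43.493709564208984, 12.65188980102539), 10.954237937927246)
knobtop 158 [0.5177 0.1345 0.0893] ((518.1624145507812, 135.61744689941406), (41.180809020996094, 14.228131294250488), 81.22452545166016)
house ((517.4711303710938, 154.78717041015625), (138.03103637695312, 337.69317626953125), 10.855481147766113)
edge 0.2462 -79.43
edge 0.126 -168.7
edge 0.2477 100.86
edge 0.1272 10.62
centre [0.50544037 0.1965359 ]
axis [0.51734736 0.13319072] mark [0.54890613 0.14009998] 12.3 nose [0.52293253 0.15889846] 77.7 0.02630744978111528 line 80.4 76.7
```

The measurements agree with the given sizes. The housing is 0.247 x 0.127, the fin top is at z 0.130 and the knob top at 0.088. The knob axis is at (0.5175, 0.133), the nose points at about 79.5° and the mark at 10.8°. That puts the knob at about 0.37 rad and the lock at about 8 mm. Next I'll move above the knob.

Emit:
move_arm(plan=[[1, 0.0177, 0.0479, 0, 0, 0, 3.7], [1, 0.0177, 0.0479, 0, 0, 0, 3.7], [1, 0.0177, 0.0479, 0, 0, 0, 3.7], [1, 0.0177, 0.0479, 0, 0, 0, 3.7], [1, 0.0177, 0.0479, 0, 0, 0, 3.7], [1, 0.0177, 0.0479, 0, 0, 0, 3.7], [1, 0.0177, 0.0479, 0, 0, 0, 3.7], [1, 0.0177, 0.0479, 0, 0, 0, 3.7], [1, 0.0177, 0.0479, 0, 0, 0, 3.7], [1, 0.0177, 0.0479, 0, 0, 0, 3.7], [1, 0.0177, 0.0479, 0, 0, 0, 3.7], [1, 0.0177, 0.0479, 0, 0, 0, 3.7], [1, 0.0177, 0.0479, 0, 0, 0, 3.7], [1, 0.0177, 0.0479, 0, 0, 0, 3.7], [1, 0.0177, 0.0479, 0, 0, 0, 3.7], [1, 0.0177, 0.0479, 0, 0, 0, 3.7], [1, 0, 0, 0, 0, 0, 0], [1, 0, 0, 0, 0, 0, 0]])

```text
time_s: 2.35
tcp_pos: [0.5165, 0.1331, 0.226]
eef_rot: [179.9, -0.0, -100.5]
contact_force: [-0.5, -0.5, -1.1]
gripper_width: 0.0875
gripper_force: 0.0
```

Run:
```python
from h import *
c=cap('wrist'); cv2.imwrite('pics/w1.png',c['img'][...,::-1]); print(telemetry.get_state()['joints'].round(1))
R,t,K=c['R'],c['t'],c['intrinsics']
for p in [(.5175,.1328,.088),(.5165,.1331,.088),(.5175,.1328,.053),(.4945,.253,.13)]:
    x=K@(R@np.array(p)+t); print(p,(x[:2]/x[2]).round(1))
```

```text
[ 35.5   7.2 -17.1  -0.  -65.7 -46. ]
(0.5175, 0.1328, 0.088) [320.4 185.8]
(0.5165, 0.1331, 0.088) [321.3 185.9]
(0.5175, 0.1328, 0.053) [320.5 178.9]
(0.4945, 0.253, 0.13) [362.4 300. ]
```

View pics/w1.png

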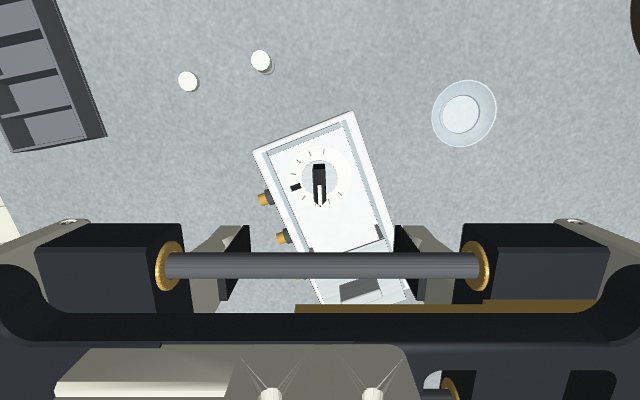

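The wrist picture shows the bar vertical at (319,180), within 1-2 px of the predicted axis, so the pinch is aligned. Now I'll descend and close.

Emit:
move_arm(plan=[[1, 0.001, 0, -0.04, 0, 0, 0], [1, 0, 0, -0.04, 0, 0, 0], [1, 0, 0, -0.04, 0, 0, 0], [1, 0, 0, -0.03, 0, 0, 0], [1, 0, 0, -0.016, 0, 0, 0], [1, 0, 0, 0, 0, 0, 0], [1, 0, 0, 0, 0, 0, 0], [-0.6, 0, 0, 0, 0, 0, 0], [-0.6, 0, 0, 0, 0, 0, 0], [-0.6, 0, 0, 0, 0, 0, 0], [-1, 0, 0, 0, 0, 0, 0], [-1, 0, 0, 0, 0, 0, 0], [-1, 0, 0, 0, 0, 0, 0], [-1, 0, 0, 0, 0, 0, 0]], force=20)

```text
time_s: 4.15
tcp_pos: [0.518, 0.1332, 0.0605]
eef_rot: [180.0, -0.0, -100.5]
contact_force: [-0.1, -0.4, -0.8]
gripper_width: 0.0234
gripper_force: 0.0
```

Emit:
move_arm(plan=[[-1, 0, 0, 0, 0, 0, 0], [-1, 0, 0, 0, 0, 0, 0], [-1, 0, 0, 0, 0, 0, 0], [-1, 0, 0, 0, 0, 0, 0]])

```text
time_s: 4.65
tcp_pos: [0.5192, 0.1332, 0.0607]
eef_rot: [-179.9, 0.0, -100.5]
contact_force: [5.5, -2.9, -3.1]
gripper_width: 0.0139
gripper_force: 19.9
```

Emit:
move_arm(plan=[[-1, 0.001, 0, 0, 0, 0, -4.9], [-1, 0, 0, 0, 0, 0, -6.4], [-1, 0, 0, 0, 0, 0, -6.4], [-1, 0, 0, 0, 0, 0, -6.4], [-1, 0, 0, 0, 0, 0, -6.4], [-1, 0, 0, 0, 0, 0, -6.4], [-1, 0, 0, 0, 0, 0, -6.4], [-1, 0, 0, 0, 0, 0, -6.4], [-1, 0, 0, 0, 0, 0, -6.4], [-1, 0, 0, 0, 0, 0, -6.4], [-1, 0, 0, 0, 0, 0, -6.4], [-1, 0, 0, 0, 0, 0, 0], [-1, 0, 0, 0, 0, 0, 0]])

```text
time_s: 6.28
tcp_pos: [0.5201, 0.1322, 0.0607]
eef_rot: [-179.9, 0.1, -169.4]
contact_force: [6.5, -6.4, -3.2]
gripper_width: 0.0142
gripper_force: 20.0
```

Emit:
move_arm(plan=[[-0.2, 0, 0, 0, 0, 0, 0], [-0.2, 0, 0, 0, 0, 0, 0], [-0.2, 0, 0, 0, 0, 0, 0], [-0.2, 0, 0, 0, 0, 0, 0], [-0.2, 0, 0, 0.02, 0, 0, 0], [-0.2, 0, 0, 0.04, 0, 0, 0], [-0.2, 0, 0, 0.06, 0, 0, 0], [-0.2, 0, 0, 0.05, 0, 0, 0], [-0.2, -0.03, -0.03, 0, 0, 0, 0], [-0.2, -0.06, -0.06, 0, 0, 0, 0], [-0.2, -0.06, -0.06, 0, 0, 0, 0], [-0.2, -0.04, -0.06, 0, 0, 0, 0], [-0.2, 0, 0, 0, 0, 0, 0], [-0.2, 0, 0, 0, 0, 0, 0]])

```text
time_s: 8.02
tcp_pos: [0.3662, -0.0372, 0.231]
eef_rot: [180.0, 0.1, -169.5]
contact_force: [-0.3, 0.1, -0.2]
gripper_width: 0.0351
gripper_force: 0.0
```

Run:
```python
from h import *
from m import an
c=cap('top'); an(c)
cr=c['img'][180:280,140:290,::-1]; cv2.imwrite('pics/crop2.png',cv2.resize(cr,None,fx=5.3,fy=5.3,interpolation=cv2.INTER_CUBIC))
print(telemetry.get_state()['tcp_pos'],telemetry.get_state()['eef_rot'])
```

```text
fin 190 [0.4943 0.2526 0.1303] ((494.63311767578125, 253.29690551757812), (43.97811508178711, 13.076375961303711), 11.20254135131836)
knobtop 160 [0.5189 0.133  0.0895] ((520.5079345703125, 133.43687438964844), (41.97280502319336, 13.843867301940918), 10.618494987487793)
house ((518.4488525390625, 154.91616821289062), (139.99404907226562, 337.71490478515625), 10.89317512512207)
[ 0.36649349 -0.03680791  0.23084294] [ 1.79988004e+02  5.08572594e-02 -1.69428070e+02]
```

View pics/crop2.png

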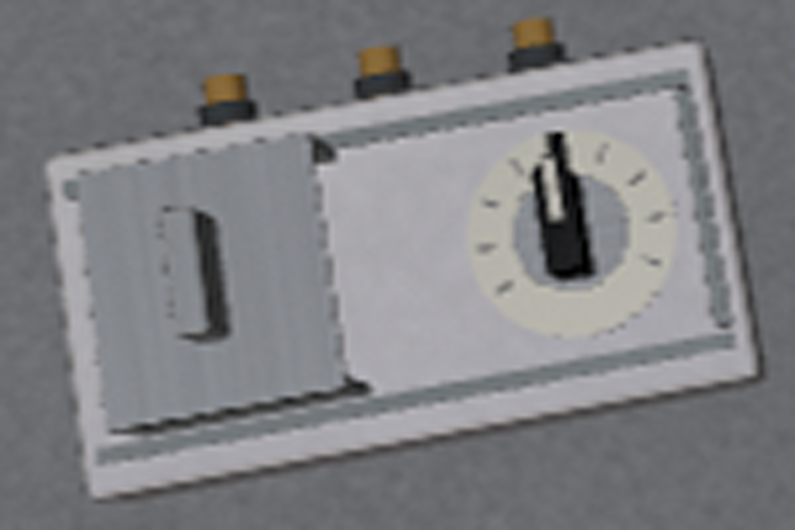

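The nose is on the mark: the knob top bar is at 10.6° and the mark at 10.8°. The guard hasn't moved. Next is the fin at (0.4945, 0.253).

Emit:
move_arm(plan=[[0, 0.016, 0.036, 0, 0, 0, 0.4], [0, 0.016, 0.036, 0, 0, 0, 0], [0, 0.016, 0.036, 0, 0, 0, 0], [0, 0.016, 0.036, 0, 0, 0, 0], [0, 0.016, 0.036, 0, 0, 0, 0], [0, 0.016, 0.036, 0, 0, 0, 0], [0, 0.016, 0.037, 0, 0, 0, 0], [0, 0.016, 0.037, 0, 0, 0, 0], [0, 0, 0, 0, 0, 0, 0], [0, 0, 0, -0.04, 0, 0, 0], [0, 0, 0, -0.04, 0, 0, 0], [0, 0, 0, -0.03, 0, 0, 0], [0, 0, 0, -0.016, 0, 0, 0], [0, 0, 0, 0, 0, 0, 0], [0, 0, 0, 0, 0, 0, 0]])

```text
time_s: 9.95
tcp_pos: [0.4946, 0.2534, 0.1057]
eef_rot: [180.0, 0.1, -169.0]
contact_force: [0.0, -0.0, 0.3]
gripper_width: 0.0438
gripper_force: 0.0
```

Emit:
move_arm(plan=[[-1, 0, 0, 0, 0, 0, 0], [-1, 0, 0, 0, 0, 0, 0], [-1, 0, 0, 0, 0, 0, 0], [-1, 0, 0, 0, 0, 0, 0], [-1, 0, 0, 0, 0, 0, 0], [-1, 0, 0, 0, 0, 0, 0], [-1, 0, 0, 0, 0, 0, 0], [-1, 0, 0, 0, 0, 0, 0]])

```text
time_s: 10.95
tcp_pos: [0.494, 0.2528, 0.1048]
eef_rot: [-180.0, 0.0, -169.0]
contact_force: [-1.5, -1.3, 3.8]
gripper_width: 0.012
gripper_force: 20.0
```

Emit:
move_arm(plan=[[-1, 0.0015, -0.0079, 0, 0, 0, 0], [-1, 0.0015, -0.0079, 0, 0, 0, 0], [-1, 0.0015, -0.0079, 0, 0, 0, 0], [-1, 0.0015, -0.0079, 0, 0, 0, 0], [-1, 0.0015, -0.0079, 0, 0, 0, 0], [-1, 0.0015, -0.0079, 0, 0, 0, 0], [-1, 0.0015, -0.0079, 0, 0, 0, 0], [-1, 0.0015, -0.0079, 0, 0, 0, 0], [-1, 0.0015, -0.0079, 0, 0, 0, 0], [-1, 0.0015, -0.0079, 0, 0, 0, 0], [-1, 0.0015, -0.0079, 0, 0, 0, 0], [-1, 0.0015, -0.0079, 0, 0, 0, 0], [-1, 0.0015, -0.0079, 0, 0, 0, 0], [-1, 0.0015, -0.0079, 0, 0, 0, 0], [-1, 0, 0, 0, 0, 0, 0]])

```text
time_s: 12.82
tcp_pos: [0.5152, 0.1419, 0.1048]
eef_rot: [-180.0, 0.0, -169.1]
contact_force: [-0.6, -1.9, 5.1]
gripper_width: 0.0117
gripper_force: 20.0
```

Emit:
move_arm(plan=[[-1, 0.0006, -0.003, 0, 0, 0, 0], [-1, 0.0006, -0.003, 0, 0, 0, 0], [-1, 0.0006, -0.003, 0, 0, 0, 0], [-1, 0, 0, 0, 0, 0, 0], [-1, 0, 0, 0, 0, 0, 0]])

```text
time_s: 13.45
tcp_pos: [0.5168, 0.1335, 0.1048]
eef_rot: [180.0, 0.0, -169.0]
contact_force: [-2.7, -1.1, 4.9]
gripper_width: 0.0119
gripper_force: 20.0
```

Not at the stop yet, so I'll creep on until the force rises.

Emit:
move_arm(plan=[[-1, 0.0004, -0.002, 0, 0, 0, 0], [-1, 0, 0, 0, 0, 0, 0], [-1, 0.0004, -0.002, 0, 0, 0, 0], [-1, 0, 0, 0, 0, 0, 0], [-1, 0, 0, 0, 0, 0, 0]])

```text
time_s: 14.08
tcp_pos: [0.5173, 0.1314, 0.1048]
eef_rot: [179.8, 0.0, -169.0]
contact_force: [-6.5, 8.6, 7.4]
gripper_width: 0.0121
gripper_force: 20.0
```

The stop is reached: y force is 8.6 N and the TCP lags its command. I'll release, lift and back away.

Emit:
move_arm(plan=[[-0.2, 0, 0, 0, 0, 0, 0], [-0.2, 0, 0, 0, 0, 0, 0], [-0.2, 0, 0, 0, 0, 0, 0], [-0.2, 0, 0, 0, 0, 0, 0], [-0.2, 0, 0, 0.03, 0, 0, 0], [-0.2, 0, 0, 0.04, 0, 0, 0], [-0.2, 0, 0, 0.05, 0, 0, 0], [-0.2, -0.03, -0.03, 0, 0, 0, 0], [-0.2, -0.05, -0.06, 0, 0, 0, 0], [-0.2, -0.04, -0.06, 0, 0, 0, 0], [-0.2, 0, -0.06, 0, 0, 0, 0], [-0.2, 0, 0, 0, 0, 0, 0], [-0.2, 0, 0, 0, 0, 0, 0]])

```text
time_s: 15.7
tcp_pos: [0.4129, -0.0611, 0.2246]
eef_rot: [180.0, 0.0, -169.1]
contact_force: [-0.7, 0.2, -0.3]
gripper_width: 0.0349
gripper_force: 0.0
```

Run:
```python
from h import *
from m import an
c=cap('top'); an(c)
cr=c['img'][180:280,140:290,::-1]; cv2.imwrite('pics/crop3.png',cv2.resize(cr,None,fx=5.3,fy=5.3,interpolation=cv2.INTER_CUBIC))
```

```text
fin 170 [0.5174 0.1324 0.1307] ((517.8032836914062, 132.9266357421875), (44.33452224731445, 12.368839263916016), 11.59138011932373)
knobtop 29 [0.4788 0.1244 0.0887] ((501.66119384765625, 106.4619369506836), (61.16054916381836, 123.52204895019531), 58.67816162109375)
house ((517.5465087890625, 154.7505645751953), (138.066162109375, 337.43267822265625), 10.76857852935791)
```

View pics/crop3.png

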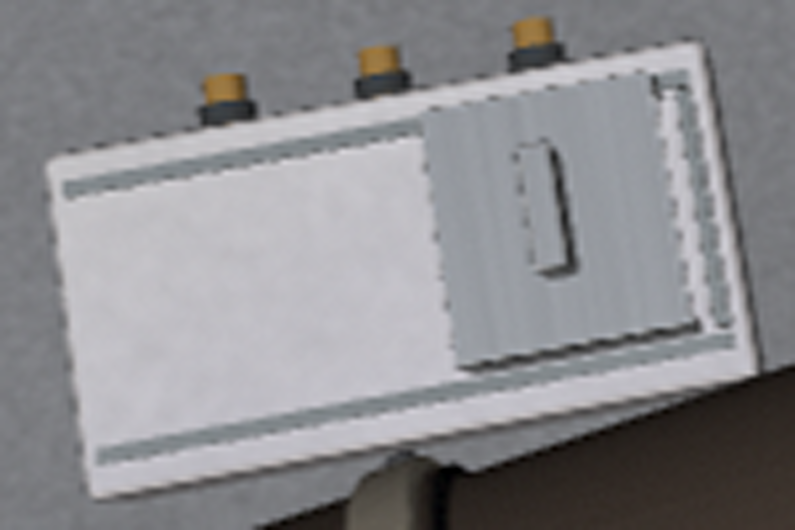

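The guard is home: the fin is at (0.5178, 0.1329), on the knob's axis, and the arm is clear.

```bash
python3 -c "
from h import *
print(workorder.close_job())"
```

```text
the job is handed in; nothing more can be done
None
```

The job is handed in: I turned the knob to the broad black mark (measured within about 0.3° before the guard covered it), then slid the guard to its end stop, with the robot clear of everything; the verdict was not shown.

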